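# Hold the weighed sample up to the label reader

### The arm

A 7-joint arm with a two-finger parallel gripper is mounted at the origin on the work surface. World frame = base frame: x ahead of the robot, y to its left, z up, the work surface at z = 0. Lengths are in mm, angles in rad, forces in N, time in s.
With the tool pointing down it reaches from about 400 to 925 mm from the base axis. Payload 4.1 kg.
Tool frame: the origin (TCP) lies at the very end of the fingers, on their centre line; the grasp point (between the pads) lies 19 mm behind it; z points along the fingers, y is the direction in which the jaws open and shut (so a half turn about z gives the same grasp; the last joint's range is limited). The gripper opens to 85 mm and grips with 20 to 120 N. Pads are 22 mm wide; open, the fingers measure 114 mm over their backs; the gripper's body (76 mm by 85 mm) begins 54 mm behind the grasp point. The pads swing forward as they close: fully open they stand 13 mm farther back than shut.
Start: joints at [1.053, 0.398, 0.045, 1.537, -0.019, 1.207, -0.051], TCP at [264.371, -593.845, 231.347] pointing down, gripper open.
Joint ranges: [-2.82, 2.82], [-0.49, 2.23], [-1.37, 1.46], [0, 2.46], [-1.36, 4.5], [0.23, 2], [-2.94, 2.94]. Speed limits (rad/s): [2.57, 2.57, 3.14, 3.14, 3.14, 3.14, 3.14].

### API

Orientations are given as a unit quaternion [w, x, y, z].
In Python, from station import r, camera gives the robot as it stands.
- The arm moves only by the shell command python3 -m creep 'ROWS'. ROWS is JSON, a list that holds one entry, the list of rows, each a list of 7 numbers: the shift along the tool's x, y, z in units of 50 mm (1.0 is 50 mm), then the turn, a rotation vector about the tool's x, y, z in degrees, then the opening, from -1 (shut) to 1 (fully open). In form: [[[tx, ty, tz, rx, ry, rz, hand], ...]]. A call has 1 to 5 rows; each row shifts and turns the commanded pose from where the row before left it, along the tool's axes as they then stand; what a row does not reach is not made up. A row lasts 1/8 s, in which the tool goes at most 62.5 mm and 10.7 degrees, less where a joint would pass 70% of its speed; a pose out of reach is approached as far as the arm can. A call is refused whole if a number of a shift passes 1 or a number of a turn 10.7, either way. A call with a gripper value outside its range is refused whole. The fingers move at their own pace and stop on an object; the grip force is fixed at half the most. Time passes only in rows, so rows that do not move let the fingers close. It gives the time, the measured TCP pose, the force and the opening at its end, in the units of the state.
- r.read_state(): the state, without advancing time (a new reading comes with each control period).
- camera(name): name is "side" or "top"; returns a dict with "image" (420x560x3 uint8, red, green, blue), "z_map" (420x560 float32, mm along the optical axis (not along the pixel's ray), 0 where there is no reading), "camera_matrix" (3x3 intrinsics, pixels), "xyz" and "orientation" of the camera in the world. Camera axes: x right, y down, z forward; pixel columns grow to the right and rows downward; lengths in mm; the calibration is good to about 2 mm. A picture is of the moment at which its call begins.
- r.finish_job(): hands the job in, once; it reports no verdict.
The state is a dict: "time_s": time; "qpos": joint angles; "qd": joint speeds; "tau": joint torques, N m; "ee_pos": TCP position; "orientation": TCP orientation; "wrist_force": force on the tool from outside, world axes, zero at the start; "ft_torque": the same for the moment, N m; "gripper_width": opening from 0.0 (shut) to 1.0 (fully open).
Only numpy, scipy, OpenCV 4.12 (cv2) and the standard library are available. Lean on these libraries where they do the work, as an engineer would, in place of code of your own. Each camera call takes 0.05 s, during which the arm holds its last target.

### The job

The sample bottle standing on the balance pan has been weighed and now has to be booked in: lift it off the pan and hold it up in the air to the label reader on the stand, cap end uppermost, with its label squarely facing the reading window, centred in front of it and about 11 cm away, and with no finger on the label. The program finishes while still holding the bottle steadily there; nothing is put down. Do not lean on the balance, do not bump the reader, and leave the other bottles, cups and glassware where they are.

Things in the scene. Friction and masses are not known exactly. Their poses are not given: they have to be found in the camera images.
- bottle: the sample bottle to present: square white plastic bottle with round red screw cap, on the balance pan. Body 46 x 46 mm, 70 mm high, flat sides (edges rounded 5 mm); short neck; cap 38 mm diameter, from 78 to 98 mm height. 0.11 to 0.23 kg. Origin: centre of underside; z up through the cap, x out through the labelled side, y through a bare side. The label starts facing roughly away from robot.
- label: the paper label with a black square code on the bottle's +x side, 36 mm wide (along y), 44 mm high (along z), 0.8 mm thick; part of the bottle, moves with it. Origin: centre of the label, on the bottle's side, at 23 mm along x and 36 mm up z from the bottle's origin; same axes as the bottle, so x points straight out of the label.
- reader_window (a point): centre of the dark reading window (56 x 36 mm) on the front of the label reader. The reader looks along minus x of this frame, towards the robot and 0.25 to 0.6 rad downwards (the frame is tilted with it); y is level along the window, z up across it. When the label is squarely presented, the bottle's axes are parallel to these and the window lies 110 mm out along the label's x axis.
- reader_stand: the reader's stand at the back of the bench: round dark foot 130 mm across, steel gooseneck, black yoke; fixed. Origin: centre of the foot's underside; faces minus x. The yoke carries the grey head (83 long, 74 wide, 54 mm high) on a stiff tilt hinge 280 mm above the bench, 45 mm behind the window; the head stays as it is unless bumped.
- balance: precision balance, white and grey, 310 x 200 mm, sloping display on its -x end towards the robot; fixed. Origin: centre of its underside on the bench. Its square dark steel pan, 180 x 180 mm, is centred 55 mm along +x from the origin, pan top 82 mm above the bench. It stands on the left or the right of the bench.
- tray: low white plastic tray, 250 x 190 mm, 30 mm high, holding the samples that wait; fixed; on the other side from the balance. Origin: centre of its underside.
- spare_a: bystander: another square sample bottle of the same kind, waiting in the tray. Origin: centre of its underside.
- spare_b: bystander: another square sample bottle of the same kind, waiting in the tray. Origin: centre of its underside.
- cup_a: bystander: round specimen cup with a red screw lid, 58 mm diameter, 66 mm high, in the tray. Origin: centre of its underside.
- cup_b: bystander: the same kind of specimen cup, in the tray. Origin: centre of its underside.
- cup_c: bystander: the same kind of specimen cup, on the bench between balance and tray. Origin: centre of its underside.
- amber: bystander: amber glass bottle with black cap, 58 mm diameter, 125 mm high, at the back of the bench. Origin: centre of its underside.
- beaker: bystander: empty glass beaker, 68 mm diameter, 90 mm high, at the back of the bench. Origin: centre of its underside.
Mind the look-alikes: they are no part of the job. Leave any green or purple look-alike of the bottle alone.

How it is judged:
By the outcome, as a careful person would: the job done as asked, in the order asked, and still so for the second after the job is handed in, while the arm keeps its last pose, push and grip.
It also fails if it takes over 35 s, if anything falls off the work surface, if the arm or the gripper's body presses on something with over 40 N, if the wrist force passes 120 N, or if a joint passes its speed limit or range.

## Working session

There is one attempt and no reset: what is moved stays moved. The work goes in short steps, Python scripts to look and compute and a shell command to move; the robot and the scene stay as the last step left them, time stands still between calls to the robot, and variables do not carry over. Pictures are saved under pics/ and viewed, and the job is handed in when it is done.

```bash
ls; mkdir -p pics; python3 - <<'E'
from station import r,camera
import cv2,numpy as np
s=r.read_state()
print({k:np.round(v,3).tolist() for k,v in s.items()})
for n in("side","top"):
    c=camera(n); cv2.imwrite(f"pics/{n}0.png",c["image"][:,:,::-1]); np.savez(f"/tmp/{n}0.npz",**c)
    print(n,c["camera_matrix"].tolist(),c["xyz"],c["orientation"])
E
```

```text
pics
{'time_s': 0.0, 'qpos': [1.053, 0.399, 0.045, 1.538, -0.019, 1.207, -0.051], 'qd': [-0.0, -0.0, 0.0, 0.0, -0.001, 0.0, -0.0], 'tau': [0.001, -47.512, 1.365, -25.422, 0.011, 0.01, -0.0], 'ee_pos': [264.054, -593.252, 230.241], 'orientation': [-0.001, 0.978, 0.208, -0.0], 'wrist_force': [-0.01, 0.067, -0.462], 'ft_torque': [0.025, 0.014, 0.018], 'gripper_width': 0.998}
side [[507.84924387728734, 0.0, 274.69407387234963], [0.0, 507.84924387728734, 210.8168655289464], [0.0, 0.0, 1.0]] [ 182.55904432  673.12329811 1120.91472527] [ 0.09126771 -0.22126973  0.90681357 -0.34698567]
top [[495.84513601853087, 0.0, 279.28907447914], [0.0, 495.84513601853087, 209.69518328112272], [0.0, 0.0, 1.0]] [ 432.25618211  -48.89872884 1521.77227571] [-0.0398849   0.71216907 -0.69932147  0.04662494]
```

View pics/side0.png

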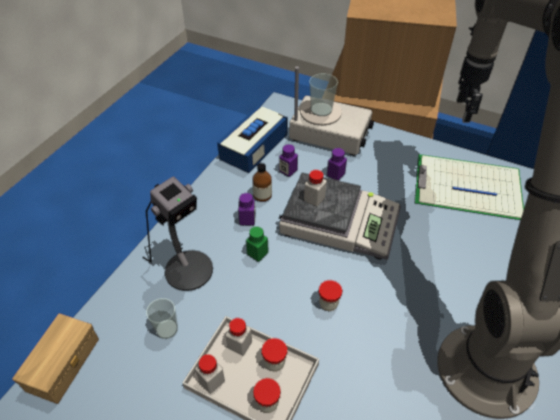

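View pics/top0.png

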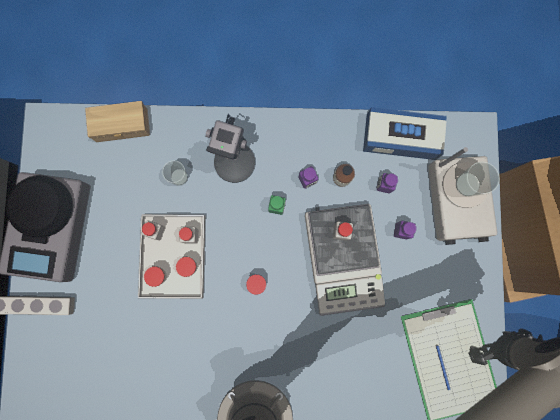

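In the side view the target stands on the pan at about (316,187), and in the top view at (345,230). These could be mistaken for it:
- the spare bottles in the tray, at (150,229) and (186,234) in the top view
- purple bottles at (308,176), (388,182) and (404,229)
- a green bottle at (277,203)
- cups with red lids at (257,284), (154,276) and (186,267)

The description fits only the white bottle on the pan. I'll check it in a close crop.

```bash
cat > h.py <<'E'
import numpy as np,cv2
from scipy.spatial.transform import Rotation as R
def rot(q): return R.from_quat(q,scalar_first=True).as_matrix()
def cloud(c):
    K=c["camera_matrix"];z=c["z_map"].astype(float)
    v,u=np.mgrid[0:z.shape[0],0:z.shape[1]]
    p=np.stack([(u-K[0,2])/K[0,0]*z,(v-K[1,2])/K[1,1]*z,z],-1)
    w=p@rot(c["orientation"]).T+c["xyz"]; w[z==0]=np.nan
    return w
def proj(c,P):
    p=(np.atleast_2d(P)-c["xyz"])@rot(c["orientation"]);K=c["camera_matrix"]
    return np.c_[p[:,0]/p[:,2]*K[0,0]+K[0,2],p[:,1]/p[:,2]*K[1,1]+K[1,2]]
def ray(c,u,v,z):
    K=c["camera_matrix"];d=rot(c["orientation"])@np.array([(u-K[0,2])/K[0,0],(v-K[1,2])/K[1,1],1])
    return c["xyz"]+d*(z-c["xyz"][2])/d[2]
E
python3 - <<'E'
from h import *
A={n:dict(np.load(f"/tmp/{n}0.npz")) for n in("side","top")}
def crop(n,u,v,w,h,s): 
    return cv2.resize(A[n]["image"][v-h:v+h,u-w:u+w,::-1],None,fx=s,fy=s,interpolation=cv2.INTER_CUBIC)
a=crop("side",316,190,30,30,6.5);b=crop("top",345,232,30,30,6.5);c=crop("side",174,202,30,30,6.5);d=crop("top",230,140,30,30,6.5)
cv2.imwrite("pics/crops.png",np.vstack([np.hstack([a,b]),np.hstack([c,d])]))
# clouds
for n in A:
    W=cloud(A[n]); im=A[n]["image"].astype(int)
    red=(im[...,0]>150)&(im[...,1]<70)&(im[...,2]<70)
    k,l,st,ce=cv2.connectedComponentsWithStats(red.astype(np.uint8))
    for i in range(1,k):
        if st[i,4]>20: print(n,ce[i].round(),st[i,4],np.nanmedian(W[l==i],0).round(1))
E
```

```text
side [316. 175.] 87 [ 549.3 -238.1  180.7]
side [330. 290.] 322 [393.3   6.2  66.7]
side [237. 325.] 166 [534.6 210.6 102.5]
side [274. 350.] 444 [441.  211.4  70.6]
side [207. 362.] 201 [546.7 316.9 102.5]
side [267. 391.] 517 [411.1 302.   70.7]
```

View pics/crops.png

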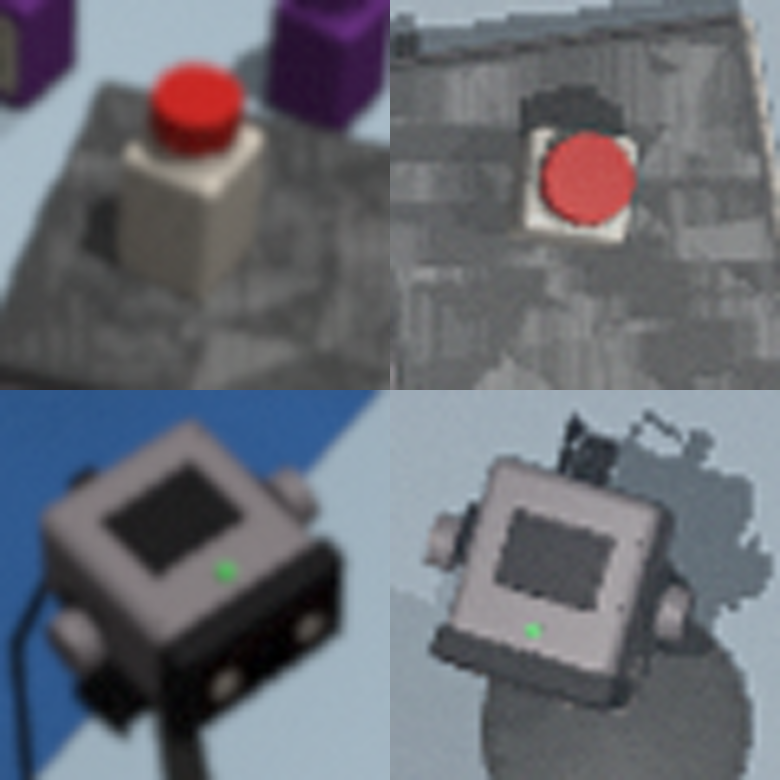

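The crop confirms the choice: a square white bottle with a red cap on the pan, with no label on the sides I can see. In the side view the reader's front face is dark, with two lamps, at about (195,215). Next I'll measure the bottle and the reader head.

```bash
python3 - <<'E'
from h import *
A={n:dict(np.load(f"/tmp/{n}0.npz")) for n in("side","top")}
def plane(P):
    for _ in range(6):
        m=np.median(P,0) if _==0 else P.mean(0); n=np.linalg.svd(P-P.mean(0))[2][2]; d=(P-P.mean(0))@n
        P=P[abs(d)<max(1.5,2*d.std())]
    n*=np.sign(n[2]) or 1
    return P.mean(0),n,d.std(),len(P)
for n in A:
    W=cloud(A[n]); im=A[n]["image"].astype(int)
    # cap
    red=(im[...,0]>120)&(im[...,1]<110)&(im[...,0]-im[...,1]>70)
    box=(abs(W[...,0]-549)<60)&(abs(W[...,1]+238)<60)
    top=red&box&(W[...,2]>174)
    v,u=np.where(top); 
    (cu,cv),rr=cv2.minEnclosingCircle(np.c_[u,v].astype(np.float32))
    print(n,"cap mean",np.nanmean(W[top],0).round(1),"circ ray",ray(A[n],cu,cv,180).round(1),rr)
    # shoulder/body
    body=box&(~red)&(W[...,2]>95)&(W[...,2]<160)
    white=box&(~red)&(im.min(-1)>125)&(W[...,2]>90)
    P=W[white]
    print(n,"white z range",np.percentile(P[:,2],[2,50,98]).round(1),len(P))
    sh=white&(W[...,2]>148)
    v,u=np.where(white)
    q=np.array([ray(A[n],a,b,152)[:2] for a,b in zip(u,v)]) if n=="top" else W[sh][:,:2]
    rc=cv2.minAreaRect(q.astype(np.float32)); print(n,"shoulder rect",rc,len(q))
    pan=(abs(W[...,0]-549)<70)&(abs(W[...,1]+238)<70)&(W[...,2]<95)&(W[...,2]>70)
    print("pan z",np.nanmedian(W[pan][:,2]))
    # head
    uv=proj(A[n],[600,100,300])
    print("head approx",W[200,174] if n=="side" else W[140,226])
W=cloud(A["side"]);im=A["side"]["image"].astype(int)
def poly(n,pts,c0):
    m=np.zeros((420,560),np.uint8); u0,v0=c0
    cv2.fillPoly(m,[np.array([[u0-30+x/6.5,v0-30+y/6.5] for x,y in pts]).round().astype(np.int32)],1)
    P=cloud(A[n])[m>0]; P=P[~np.isnan(P).any(1)]
    c,nn,s,k=plane(P); print(n,c.round(1),nn.round(4),s.round(2),k,"tilt",np.arcsin(nn[2]),np.arctan2(nn[1],nn[0])); return c,nn
print("side top"); poly("side",[(65,120),(180,45),(300,145),(165,240)],(174,202))
print("side front"); poly("side",[(190,270),(325,185),(325,220),(190,305)],(174,202))
print("top top"); poly("top",[(105,90),(255,130),(225,275),(75,235)],(230,140))
E
```

```text
side cap mean [ 549.3 -238.   180.6] circ ray [ 550.1 -238.2  180. ] 6.749411106109619
side white z range [146.5 152.1 182.2] 67
side shoulder rect ((548.576416015625, -236.87301635742188), (44.02272033691406, 43.73830795288086), 86.81472778320312) 62
pan z 83.13714325946466
head approx [749.44257454  96.03288746 300.91870549]
top cap mean [ 547.8 -240.5  179.1] circ ray [ 548.2 -240.3  180. ] 6.869882106781006
top white z range [140.  149.9 166.8] 77
top shoulder rect ((546.93408203125, -240.53964233398438), (43.565711975097656, 43.46190643310547), 86.28060150146484) 77
pan z 80.85899336322245
head approx [754.9699423   77.40528071 308.80864711]
side top
side [762.4  85.4 305.6] [-0.2528  0.0745  0.9646] 2.01 524 tilt 1.3040712998188435 2.854953630422415
side front
side [725.7  97.  282.4] [ 0.932  -0.2835  0.2258] 0.91 130 tilt 0.2278128748636196 -0.29533729654350716
top top
top [761.3  79.9 304.2] [-0.2658  0.0703  0.9615] 2.17 499 tilt 1.2922829760145644 2.883052397860912
```

```bash
python3 - <<'E'
from h import *
A={n:dict(np.load(f"/tmp/{n}0.npz")) for n in("side","top")}
a=A["side"]["image"][185:240,150:205,::-1]; b=A["top"]["image"][110:165,200:255,::-1]
f=lambda x:cv2.resize(np.clip(x.astype(float)**.7*255**.3,0,255).astype(np.uint8),None,fx=7.2,fy=7.2,interpolation=cv2.INTER_NEAREST)
cv2.imwrite("pics/head.png",np.hstack([f(a),f(b)]))
np.set_printoptions(linewidth=250)
print(A["side"]["image"][200:226,174:202].max(-1))
E
```

```text
[[133 132 127 140 163 161 141 130 126 109  91  71  49  34  35  34  34  29  28  23  18  24  84 158 185 190 191 192]
 [133 133 131 127 136 135 124 121 106  77  54  42  35  33  33  33  32  27  18  13  12  17  85 160 187 190 191 192]
 [133 132 132 130 126 120 107  90  71  48  36  34  34  33  33  31  21  16  14  13   9  24  86 159 187 191 191 191]
 [133 133 133 127 120 103  77  55  41  35  34  32  32  31  28  21  14  11  10   7   9  26  91 162 187 190 191 191]
 [133 132 125 108  91  71  48  37  32  33  33  33  28  23  18  12   8  17  12  12   9  27  93 161 187 190 191 190]
 [129 123 104  79  54  41  34  34  34  32  29  24  23  16  14  14  12  11  17  15  11  28  93 163 188 192 190 193]
 [109  91  70  49  36  33  33  33  32  30  24  19  10  11  15  14  22  38  39  33  21  31  96 162 188 190 191 191]
 [ 77  53  41  36  34  32  34  29  27  18  14  11  12  14   6  20  46  72  67  49  30  42 105 165 188 191 192 191]
 [ 48  36  34  34  35  34  27  28  19  16  12  14  10   7  10  33  64  81  73  48  30  51 114 170 188 191 191 193]
 [ 34  33  36  34  31  27  23  14  12  14  10  10   6   3   9  33
[... 1190 characters left out ...]
 192 193]
 [  7  11  12  25  34  63 104 144 166 182 188 191 190 192 191 191 191 191 192 192 190 192 192 191 192 193 193 193]
 [ 11  15  16  45  81 120 154 177 185 190 191 190 192 191 191 192 191 192 193 193 192 193 193 193 191 192 194 193]
 [ 15  20  55 101 140 167 181 189 190 192 190 190 192 190 191 190 192 192 192 193 192 192 191 192 192 193 193 194]
 [ 35  72 110 149 174 186 190 191 190 191 190 190 192 190 191 191 193 193 191 192 193 192 192 192 192 193 194 193]
 [ 64 124 157 178 189 190 191 191 191 191 191 191 190 193 190 192 193 192 191 193 192 191 193 194 194 193 193 192]
 [ 70 137 174 186 190 192 191 190 191 191 191 192 192 192 191 192 192 192 193 193 192 192 193 194 194 193 193 194]]
```

View pics/head.png

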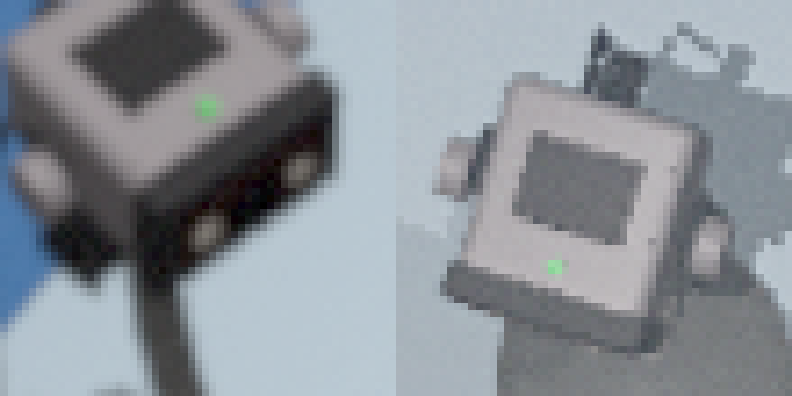

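```bash
python3 - <<'E'
from h import *
A={n:dict(np.load(f"/tmp/{n}0.npz")) for n in("side","top")}
T,S=A["top"],A["side"]
def yaw(a,b):  # a at +y end
    d=a-b; return np.arctan2(-d[0],d[1])
a,b=ray(T,208.5,133.2,286),ray(T,243.9,144,286); print("knobs top",a,b,yaw(a,b),(a+b)/2,np.linalg.norm(a-b))
# side knobs: crop (40,178),(287,25)
a,b=ray(S,150+41/7.2,185+180/7.2,286),ray(S,150+285/7.2,185+22/7.2,286); print("knobs side",a,b,yaw(a,b),(a+b)/2,np.linalg.norm(a-b))
# display square in top
im=T["image"].astype(int);W=cloud(T)
m=(im.max(-1)<115)&(im.max(-1)>50); m[:128]=0;m[144:]=0;m[:,:215]=0;m[:,235:]=0
k,l,st,ce=cv2.connectedComponentsWithStats(m.astype(np.uint8)); i=1+st[1:,4].argmax()
v,u=np.where(l==i); q=np.array([ray(T,x,y,305)[:2] for x,y in zip(u,v)]); print("display",cv2.minAreaRect(q.astype(np.float32)),len(q))
m=(im.min(-1)>125)&(W[...,2]>285)&(abs(W[...,0]-762)<70)&(abs(W[...,1]-80)<60); 
k,l,st,ce=cv2.connectedComponentsWithStats(m.astype(np.uint8)); i=1+st[1:,4].argmax()
v,u=np.where(l==i); q=np.array([ray(T,x,y,305)[:2] for x,y in zip(u,v)]); print("grey",cv2.minAreaRect(q.astype(np.float32)),len(q))
# lamps via weighted centroids in side
g=S["image"].max(-1).astype(float)
def cen(v0,v1,u0,u1):
    p=np.clip(g[v0:v1,u0:u1]-25,0,None); vv,uu=np.mgrid[v0:v1,u0:u1]; return (p*uu).sum()/p.sum(),(p*vv).sum()/p.sum()
l1,l2=cen(214,220,176,181),cen(206,211,189,193); print(l1,l2)
W=cloud(S)
for l in(l1,l2): 
    u,v=map(int,np.round(l)); print(np.nanmedian(W[v-1:v+2,u-1:u+2].reshape(-1,3),0))
for z in(265,270,275):
    a,b=ray(S,*l1,z),ray(S,*l2,z); print(z,a,b,yaw(a,b),(a+b)/2)
E
```

```text
knobs top [777.93709637 124.99281323 286.        ] [751.51246015  33.86115621 286.        ] -0.2822215463789557 [764.72477826  79.42698472 286.        ] 94.88540621128827
knobs side [778.34113435 129.32856795 286.        ] [749.66799409  37.78196232 286.        ] -0.30352985839237395 [764.00456422  83.55526514 286.        ] 95.93190280316463
display ((767.0079345703125, 81.31621551513672), (41.102718353271484, 31.420928955078125), 74.87799835205078) 199
grey ((763.6514282226562, 81.46632385253906), (63.897247314453125, 67.11565399169922), 74.13700103759766) 447
(np.float64(178.26850507982584), np.float64(217.0)) (np.float64(190.9853249475891), np.float64(208.18029350104823))
[732.34072211 112.50100163 270.24084795]
[722.13931447  76.98245484 272.04175742]
265 [735.02192781 109.72724661 265.        ] [724.58442177  74.22066586 265.        ] -0.2859061212210248 [729.80317479  91.97395624 265.        ]
270 [731.79460348 113.01843927 270.        ] [721.41807026  77.71927743 270.        ] -0.28590612122102405 [726.60633687  95.36885835 270.        ]
275 [728.56727915 116.30963192 275.        ] [718.25171874  81.217889   275.        ] -0.2859061212210292 [723.40949895  98.76376046 275.        ]
```

```bash
cat > go.py <<'E'
# usage: go(targetTCP, bottle x yaw, tilt): prints remaining move in tool axes (units) and rotation vector (deg)
from h import *
from station import r
def frame(yaw,tilt):
    c,s=np.cos,np.sin
    x=np.array([c(tilt)*c(yaw),c(tilt)*s(yaw),s(tilt)]); y=np.array([-s(yaw),c(yaw),0]); z=np.cross(x,y)
    return np.c_[x,y,z]
def go(p,yaw,tilt):
    s=r.read_state(); Rt=rot(s["orientation"]); B=frame(yaw,tilt); G=np.c_[B[:,0],-B[:,1],-B[:,2]]
    d=(np.array(p)-s["ee_pos"])
    print("t",round(s["time_s"],2),"pos",np.round(s["ee_pos"],1),"F",np.round(s["wrist_force"],1),"g",round(s["gripper_width"],3),"q",np.round(s["qpos"],2))
    print(" now-frame units",np.round(Rt.T@d/50,2),"goal-frame units",np.round(G.T@d/50,2),"rotvec deg",np.round(R.from_matrix(Rt.T@G).as_rotvec(degrees=True),2))
E
python3 -m creep '[[[0,0,0,0,0,9,1],[0,0,0,0,0,9,1],[0,0,0,0,0,9,1],[0,0,0,0,0,0,1],[0,0,0,0,0,0,1]]]'
python3 -c "
from go import *
go([548.5,-239,240],-0.06,0)"
```

```text
time_s: 0.72
ee_pos: [264.4, -593.6, 231.0]
orientation: [-0.0, 1.0, -0.025, -0.0]
wrist_force: [-0.0, -0.3, 1.0]
gripper_width: 0.997
t 0.72 pos [ 264.4 -593.6  231. ] F [-0.  -0.3  1. ] g 0.997 q [ 0.99  0.4   0.13  1.54 -0.05  1.21 -0.49]
 now-frame units [ 5.32 -7.37 -0.18] goal-frame units [ 5.25 -7.42 -0.18] rotvec deg [-0.03  0.01  0.58]
```

```bash
python3 -m creep '[[[0.3,-0.5,-0.2,0,0,0.6,1],[0.6,-0.8,0,0,0,0,1],[0.6,-0.8,0,0,0,0,1],[0.6,-0.8,0,0,0,0,1],[0.6,-0.8,0,0,0,0,1]]]'
python3 -m creep '[[[0.6,-0.8,0,0,0,0,1],[0.6,-0.8,0,0,0,0,1],[0.6,-0.8,0,0,0,0,1],[0.4,-0.6,0,0,0,0,1],[0,0,0,0,0,0,1]]]'
python3 -c "
from go import *
go([548.5,-239,240],-0.06,0)"
```

```text
time_s: 1.35
ee_pos: [411.3, -416.2, 241.5]
orientation: [0.0, 1.0, -0.031, 0.0]
wrist_force: [0.9, -0.0, -0.2]
gripper_width: 1.0
time_s: 1.98
ee_pos: [532.0, -270.6, 241.2]
orientation: [-0.001, 1.0, -0.027, 0.0]
wrist_force: [-0.7, -0.7, 0.1]
gripper_width: 1.0
t 1.98 pos [ 532.  -270.6  241.2] F [-0.7 -0.7  0.1] g 1.0 q [ 0.45  0.3  -0.06  1.65  0.02  1.19 -1.24]
 now-frame units [ 0.29 -0.65  0.03] goal-frame units [ 0.29 -0.65  0.02] rotvec deg [-0.11 -0.05  0.33]
```

```bash
python3 -m creep '[[[0.3,-0.65,0,0,0,0.3,1],[0,0,0.4,0,0,0,1],[0,0,0.3,0,0,0,1],[0,0,0,0,0,0,1]]]'
python3 - <<'E'
from go import *
from station import camera
go([548.5,-239,114],-0.06,0)
ims=[]
for n in("side","top"):
    c=camera(n); u,v=proj(c,[548,-239,170])[0].round().astype(int); ims.append(cv2.resize(c["image"][v-32:v+32,u-32:u+32,::-1],(390,390),interpolation=cv2.INTER_CUBIC))
cv2.imwrite("pics/above.png",np.hstack(ims))
E
```

```text
time_s: 2.48
ee_pos: [544.9, -244.3, 204.8]
orientation: [-0.0, 0.999, -0.035, -0.002]
wrist_force: [-0.3, -0.4, -0.2]
gripper_width: 1.0
t 2.48 pos [ 544.9 -244.3  204.8] F [-0.3 -0.4 -0.2] g 1.0 q [ 0.41  0.33 -0.07  1.7   0.03  1.12 -1.31]
 now-frame units [ 0.07 -0.11  1.82] goal-frame units [ 0.06 -0.11  1.82] rotvec deg [-0.01  0.19 -0.55]
```

View pics/above.png

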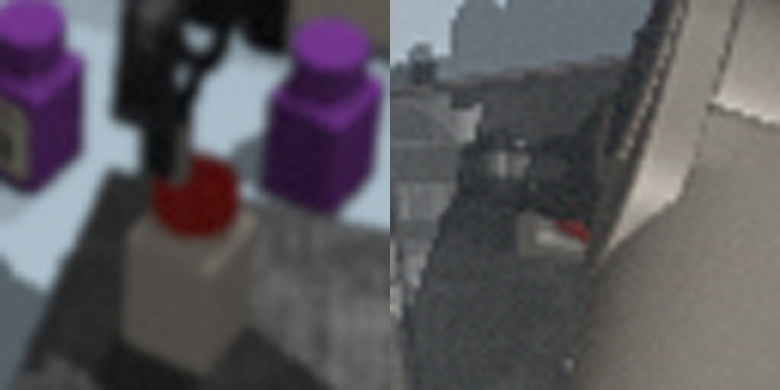

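The bottle stands under the open fingers, at about (195,190) in the left crop. I'll trim the position and go down.

```bash
python3 -m creep '[[[0.06,-0.11,0,0,0,-0.5,1],[0,0,0.4,0,0,0,1],[0,0,0.4,0,0,0,1],[0,0,0.4,0,0,0,1],[0,0,0.3,0,0,0,1]]]'
python3 -m creep '[[[0,0,0,0,0,0,1],[0,0,0,0,0,0,1]]]'
python3 - <<'E'
from go import *
from station import camera
go([548.5,-239,114],-0.06,0)
ims=[]
for n in("side",):
    c=camera(n); u,v=proj(c,[548,-239,170])[0].round().astype(int); ims.append(cv2.resize(c["image"][v-32:v+32,u-32:u+32,::-1],(512,512),interpolation=cv2.INTER_CUBIC))
cv2.imwrite("pics/desc.png",np.hstack(ims))
E
```

```text
time_s: 3.2
ee_pos: [550.5, -237.7, 131.0]
orientation: [0.0, 1.0, -0.029, 0.0]
wrist_force: [-0.5, 0.4, -0.0]
gripper_width: 1.0
time_s: 3.45
ee_pos: [550.8, -238.1, 132.2]
orientation: [0.0, 1.0, -0.03, 0.001]
wrist_force: [0.4, 0.4, 0.6]
gripper_width: 1.006
t 3.45 pos [ 550.8 -238.1  132.2] F [0.4 0.4 0.6] g 1.006 q [ 0.4   0.4  -0.08  1.77  0.04  0.97 -1.32]
 now-frame units [-0.04  0.02  0.36] goal-frame units [-0.04  0.02  0.36] rotvec deg [ 0.03 -0.09  0.04]
```

View pics/desc.png

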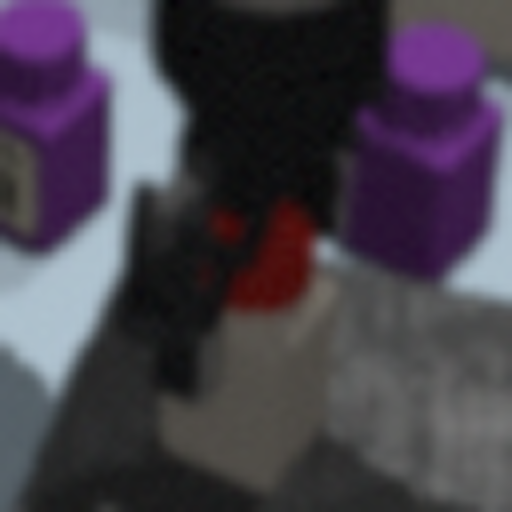

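```bash
python3 -m creep '[[[-0.04,0,0.2,0,0,0,1],[0,0,0.14,0,0,0,1],[0,0,0,0,0,0,1]]]'
python3 -m creep '[[[0,0,0,0,0,0,0.4],[0,0,0,0,0,0,0.2],[0,0,0,0,0,0,0],[0,0,0,0,0,0,-1],[0,0,0,0,0,0,-1]]]'
python3 -m creep '[[[0,0,0,0,0,0,-1],[0,0,0,0,0,0,-1],[0,0,0,0,0,0,-1],[0,0,0,0,0,0,-1]]]'
python3 -c "
from go import *
go([548.5,-239,114],-0.06,0)"
```

```text
time_s: 3.88
ee_pos: [547.3, -237.6, 113.3]
orientation: [-0.0, 1.0, -0.03, -0.001]
wrist_force: [0.2, -0.2, -0.2]
gripper_width: 1.003
time_s: 4.5
ee_pos: [548.5, -238.2, 115.0]
orientation: [0.0, 1.0, -0.03, 0.001]
wrist_force: [-0.4, -0.4, 4.0]
gripper_width: 0.534
time_s: 5.0
ee_pos: [548.6, -238.2, 115.0]
orientation: [0.0, 1.0, -0.03, 0.001]
wrist_force: [-0.2, -0.9, 5.7]
gripper_width: 0.531
t 5.0 pos [ 548.6 -238.2  115. ] F [-0.2 -0.9  5.7] g 0.531 q [ 0.4   0.42 -0.08  1.79  0.04  0.94 -1.32]
 now-frame units [-0.    0.02  0.02] goal-frame units [-0.    0.02  0.02] rotvec deg [ 0.04 -0.07  0.03]
```

```bash
python3 -m creep '[[[0,0,-0.1,0,0,0,-1],[0,0,-0.3,0,0,0,-1],[0,0,-0.5,0,0,0,-1],[0,0,-0.5,0,0,0,-1],[0,0,0,0,0,0,-1]]]'
python3 -m creep '[[[0,0,-0.5,0,0,0,-1],[0,0,-0.5,0,0,0,-1],[0,0,-0.5,0,0,0,-1],[0,0,-0.4,0,0,0,-1],[0,0,0,0,0,0,-1]]]'
python3 - <<'E'
from go import *
from station import camera
x,y,z=frame(-0.283,0.265).T
Wn=np.array([724,93.5,269]); 
p=Wn-133*x-3*z; print("TCP goal",p)   # 36 up to label centre, tcp 33 up
go(p,-0.283,0.265); go(p-[60,0,0],-0.283,0.265)
ims=[]
for n in("side","top"):
    c=camera(n); cv2.imwrite(f"pics/lift_{n}.png",c["image"][:,:,::-1])
E
```

```text
time_s: 5.62
ee_pos: [549.6, -238.2, 186.8]
orientation: [0.001, 1.0, -0.03, 0.002]
wrist_force: [0.5, 0.2, -2.7]
gripper_width: 0.53
time_s: 6.25
ee_pos: [548.5, -237.9, 279.8]
orientation: [0.0, 1.0, -0.03, 0.001]
wrist_force: [-0.4, 0.4, -2.0]
gripper_width: 0.534
TCP goal [601.50296118 129.12277616 231.27078983]
t 6.25 pos [ 548.5 -237.9  279.8] F [-0.4  0.4 -2. ] g 0.534 q [ 0.4   0.27 -0.07  1.6   0.02  1.27 -1.31]
 now-frame units [ 0.62 -7.39  0.97] goal-frame units [-1.25 -7.34  0.67] rotvec deg [-1.68 15.03 12.75]
t 6.25 pos [ 548.5 -237.9  279.8] F [-0.4  0.4 -2. ] g 0.534 q [ 0.4   0.27 -0.07  1.6   0.02  1.27 -1.31]
 now-frame units [-0.58 -7.32  0.96] goal-frame units [-2.36 -7.01  0.36] rotvec deg [-1.68 15.03 12.75]
```

View pics/lift_side.png

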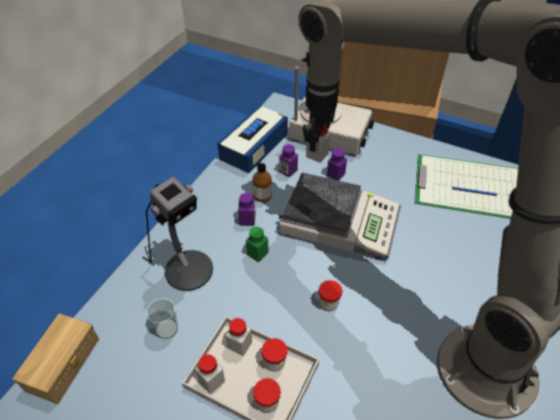

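The bottle is held at about (318,148) and the pan is empty. I'll carry it across well in front of the reader first, then turn and tilt it.

```bash
python3 -m creep '[[[0,-0.4,0,0,0,0,-1],[-0.1,-0.7,0,0,0,0,-1],[-0.1,-0.8,0,0,0,0,-1],[-0.1,-0.8,0,0,0,0,-1],[-0.1,-0.8,0,0,0,0,-1]]]'
python3 -m creep '[[[-0.1,-0.8,0,0,0,0,-1],[-0.1,-0.8,0,0,0,0,-1],[0,-0.8,0,0,0,0,-1],[0,-0.8,0,0,0,0,-1],[0,-0.4,0,0,0,0,-1]]]'
python3 -m creep '[[[0,0,0,0,5,4.2,-1],[0,0,0,0,5,4.2,-1],[0,0,0,0,5,4.2,-1],[0,0,0,0,0,0,-1],[0,0,0,0,0,0,-1]]]'
python3 - <<'E'
from go import *
from station import camera
p=[601.5,129.1,231.3]; go(p,-0.283,0.265)
for n in("side","top"):
    c=camera(n); cv2.imwrite(f"pics/near_{n}.png",c["image"][:,:,::-1])
E
```

```text
time_s: 6.98
ee_pos: [537.5, -58.7, 278.3]
orientation: [-0.0, 1.0, -0.029, -0.001]
wrist_force: [0.1, -0.5, -2.0]
gripper_width: 0.538
time_s: 7.6
ee_pos: [537.4, 123.0, 278.3]
orientation: [-0.001, 1.0, -0.027, -0.001]
wrist_force: [0.7, -0.6, -1.6]
gripper_width: 0.536
time_s: 8.22
ee_pos: [539.0, 118.8, 279.0]
orientation: [0.004, 0.982, -0.138, 0.13]
wrist_force: [-0.6, -1.0, -0.4]
gripper_width: 0.536
t 8.22 pos [539.  118.8 279. ] F [-0.6 -1.  -0.4] g 0.536 q [-0.09  0.06 -0.3   1.88  0.18  0.99 -2.32]
 now-frame units [ 0.86 -0.51  1.23] goal-frame units [ 0.85 -0.55  1.22] rotvec deg [-1.67  0.38  0.01]
```

View pics/near_side.png

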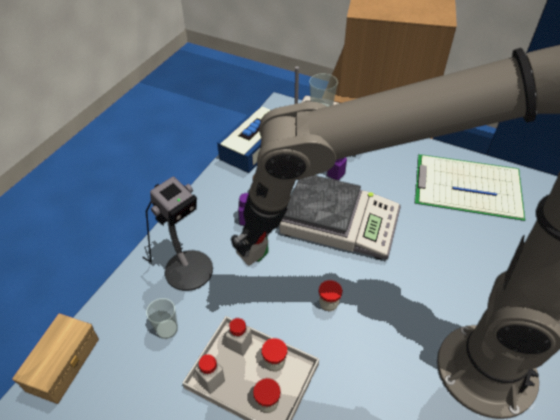

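View pics/near_top.png

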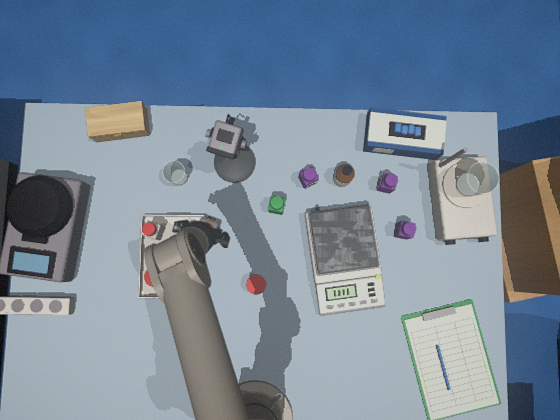

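```bash
python3 -m creep '[[[0,-0.1,0.3,-0.8,0.2,0,-1],[0.2,-0.1,0.3,-0.8,0.2,0,-1],[0.2,-0.1,0.3,0,0,0,-1],[0.2,-0.1,0.3,0,0,0,-1],[0.2,-0.1,0,0,0,0,-1]]]'
python3 -m creep '[[[0,0,0,0,0,0,-1],[0,0,0,0,0,0,-1],[0,0,0,0,0,0,-1]]]'
python3 - <<'E'
from go import *
from station import camera
p=[601.5,129.1,231.3]; go(p,-0.283,0.265)
ims=[]
for n in("side","top"):
    c=camera(n); np.savez(f"/tmp/{n}1.npz",**c)
    u,v=proj(c,[650,110,250])[0].round().astype(int); ims.append(cv2.resize(c["image"][v-50:v+50,u-50:u+50,::-1],(400,400),interpolation=cv2.INTER_CUBIC))
cv2.imwrite("pics/present.png",np.hstack(ims))
E
```

```text
time_s: 8.95
ee_pos: [598.6, 127.0, 230.3]
orientation: [0.019, 0.981, -0.141, 0.13]
wrist_force: [0.2, 0.2, -1.5]
gripper_width: 0.537
time_s: 9.32
ee_pos: [598.2, 127.8, 232.6]
orientation: [0.018, 0.981, -0.14, 0.132]
wrist_force: [0.8, 0.5, -1.6]
gripper_width: 0.535
t 9.32 pos [598.2 127.8 232.6] F [ 0.8  0.5 -1.6] g 0.535 q [-0.11  0.21 -0.3   1.82  0.29  0.93 -2.4 ]
 now-frame units [ 0.05 -0.04  0.04] goal-frame units [ 0.05 -0.04  0.04] rotvec deg [-0.08 -0.13 -0.08]
```

View pics/present.png

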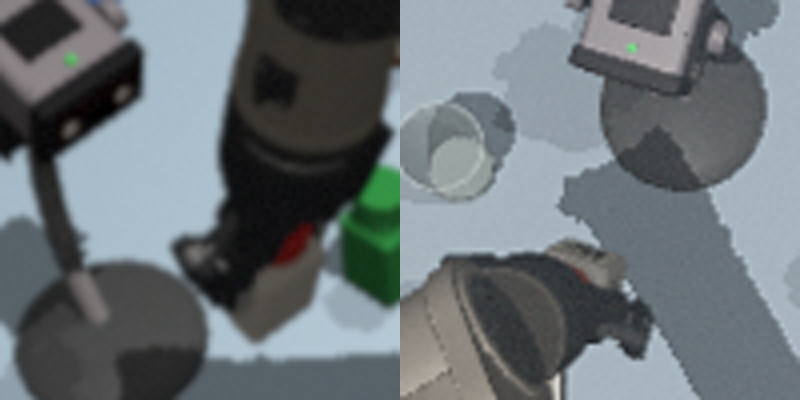

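The top view shows the label, at about (583,255) in the crop, facing the reader. I'll trim the last 3 mm and compare the measured bottle with where it should be.

```bash
python3 -m creep '[[[0.05,-0.04,0.04,0,-0.1,0,-1],[0,0,0,0,0,0,-1],[0,0,0,0,0,0,-1],[0,0,0,0,0,0,-1]]]'
python3 - <<'E'
from go import *
from station import camera
p=[601.5,129.1,231.3]; go(p,-0.283,0.265)
s=r.read_state(); Rt=rot(s["orientation"]); B=np.c_[Rt[:,0],-Rt[:,1],-Rt[:,2]]; o=s["ee_pos"]-33*B[:,2]
print("origin",o)
ims=[]
for n in("side","top"):
    c=camera(n); np.savez(f"/tmp/{n}2.npz",**c); W=cloud(c)
    L=(W-o)@B
    im=c["image"].astype(int)
    near=(abs(L[...,0])<40)&(abs(L[...,1])<26)&(L[...,2]>-8)&(L[...,2]<55)
    if n=="side":
        for nm,m in (("-x face",near&(L[...,0]<-15)&(abs(L[...,1])<17)&(L[...,2]>6)),("bottom z",near)):
            P=L[m]; 
            if nm=="-x face":
                q=P[abs(P[:,0]-np.median(P[:,0]))<3]; A=np.c_[q[:,1:],np.ones(len(q))]; k=np.linalg.lstsq(A,q[:,0],rcond=None)[0]; print(nm,len(q),k)
            else: print("z pct",np.percentile(P[:,2],[1,5]))
    else:
        lab=near&(L[...,0]>15)
        q=L[lab]; print("label pts",len(q),np.median(q,0)); A=np.c_[q[:,1:],np.ones(len(q))]; print(np.linalg.lstsq(A,q[:,0],rcond=None)[0])
    u,v=proj(c,[650,110,250])[0].round().astype(int); S=7
    cr=cv2.resize(c["image"][v-28:v+28+0,u-28:u+28,::-1],None,fx=S,fy=S,interpolation=cv2.INTER_CUBIC) if 0 else None
    u,v=proj(c,o+B@[0,0,40])[0].round().astype(int)
    cr=cv2.resize(c["image"][v-28:v+28,u-28:u+28,::-1],None,fx=S,fy=S,interpolation=cv2.INTER_CUBIC)
    cor=np.array([[x,y,z] for z in(0,70) for x,y in((23,23),(-23,23),(-23,-23),(23,-23))])
    lab=np.array([[23.8,y,z] for y,z in((18,14),(-18,14),(-18,58),(18,58))])
    f=lambda X:((proj(c,o+X@B.T)-[u-28,v-28]+.5)*S).round().astype(np.int32)
    for k in(cor[:4],cor[4:]): cv2.polylines(cr,[f(k)],True,(0,255,0),1)
    cv2.polylines(cr,[f(lab)],True,(255,0,255),1)
    ims.append(cr)
cv2.imwrite("pics/chk.png",np.hstack(ims))
E
```

```text
time_s: 9.93
ee_pos: [601.7, 128.9, 230.8]
orientation: [0.018, 0.981, -0.14, 0.131]
wrist_force: [-0.3, 0.5, -1.5]
gripper_width: 0.534
t 9.93 pos [601.7 128.9 230.8] F [-0.3  0.5 -1.5] g 0.534 q [-0.11  0.22 -0.3   1.81  0.29  0.93 -2.4 ]
 now-frame units [-0.   -0.   -0.01] goal-frame units [-0.   -0.   -0.01] rotvec deg [-0.06  0.01 -0.08]
origin [610.03506826 126.49831039 198.9473097 ]
-x face 88 [ 3.12835114e-02 -1.58530763e-03 -1.99542459e+01]
z pct [4.77512225 7.3876722 ]
label pts 57 [24.18102723 -7.09184928 32.5162142 ]
[1.19249603e-01 2.13370148e-02 2.33774269e+01]
```

View pics/chk.png

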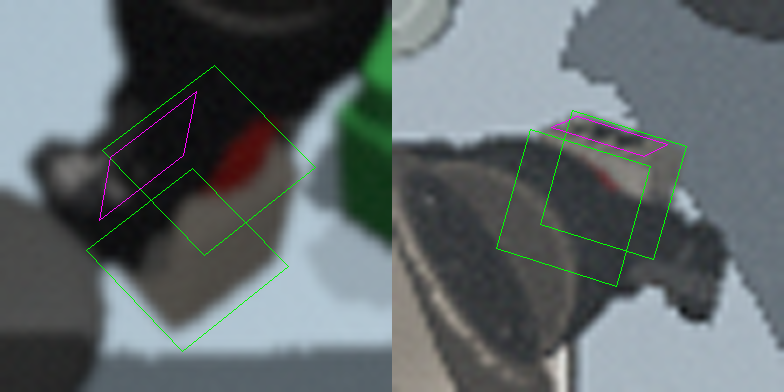

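```bash
python3 - <<'E'
from go import *
ims=[]
for n in("side","top"):
    c=dict(np.load(f"/tmp/{n}0.npz")); B=frame(-0.06,0); o=np.array([548.6,-238.2,82]); S=7
    u,v=proj(c,o+B@[0,0,40])[0].round().astype(int)
    cr=cv2.resize(c["image"][v-28:v+28,u-28:u+28,::-1],None,fx=S,fy=S,interpolation=cv2.INTER_CUBIC)
    cor=np.array([[x,y,z] for z in(0,70) for x,y in((23,23),(-23,23),(-23,-23),(23,-23))])
    f=lambda X:((proj(c,o+X@B.T)-[u-28,v-28]+.5)*S).round().astype(np.int32)
    for k in(cor[:4],cor[4:]): cv2.polylines(cr,[f(k)],True,(0,255,0),1)
    ims.append(cr)
    L=(cloud(c)-o)@B; near=(abs(L[...,0])<40)&(abs(L[...,1])<26)&(L[...,2]>6)&(L[...,2]<55)
    q=L[near&(L[...,0]<-15)&(abs(L[...,1])<17)]
    if n=="side": q=q[abs(q[:,0]-np.median(q[:,0]))<3]; print(len(q),np.linalg.lstsq(np.c_[q[:,1:],np.ones(len(q))],q[:,0],rcond=None)[0])
cv2.imwrite("pics/chk0.png",np.hstack(ims))
E
```

```text
70 [ 6.63631852e-02  7.81218964e-04 -1.96965284e+01]
```

View pics/chk0.png

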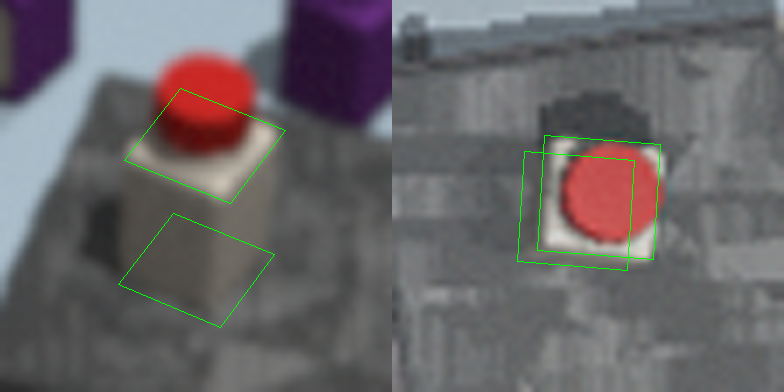

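```bash
python3 - <<'E'
from go import *
B=frame(-0.283,0.265);w=np.array([724,93.5,269])
ims=[]
for n in("side","top"):
    c=dict(np.load(f"/tmp/{n}2.npz")); S=7
    u,v=proj(c,w)[0].round().astype(int)
    cr=cv2.resize(c["image"][v-28:v+28,u-28:u+28,::-1],None,fx=S,fy=S,interpolation=cv2.INTER_CUBIC)
    f=lambda X:((proj(c,w+np.array(X)@B.T)-[u-28,v-28]+.5)*S).round().astype(np.int32)
    cv2.polylines(cr,[f([[0,a,b] for a,b in((28,18),(-28,18),(-28,-18),(28,-18))])],True,(0,255,0),1)
    cv2.polylines(cr,[f([[x,a,27] for x,a in((3,37),(3,-37),(86,-37),(86,37))])],True,(255,0,255),1)
    ims.append(cr); print(n,proj(c,w))
cv2.imwrite("pics/chkw.png",np.hstack(ims))
# foot centre
c=dict(np.load("/tmp/top0.npz"));W=cloud(c);im=c["image"].astype(int)
E
```

```text
side [[186.16673199 212.69435034]]
top [[220.86494771 155.63511348]]
```

View pics/chkw.png

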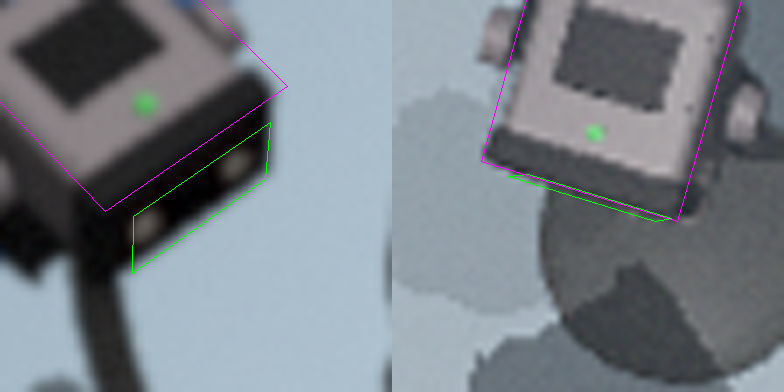

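Overlays from both cameras fit the reader and the bottle to within about 2–3 mm, so I'm handing in.

```bash
python3 -m creep '[[[0,0,0,0,0,0,-1],[0,0,0,0,0,0,-1],[0,0,0,0,0,0,-1]]]'
python3 - <<'E'
from go import *
go([601.5,129.1,231.3],-0.283,0.265); print(np.abs(r.read_state()["qd"]).max())
print(r.finish_job())
E
```

```text
time_s: 10.4
ee_pos: [601.8, 128.9, 230.9]
orientation: [0.018, 0.981, -0.14, 0.131]
wrist_force: [-0.2, -0.3, -0.3]
gripper_width: 0.535
t 10.4 pos [601.8 128.9 230.9] F [-0.2 -0.3 -0.3] g 0.535 q [-0.11  0.22 -0.3   1.81  0.29  0.93 -2.4 ]
 now-frame units [-0.   -0.   -0.01] goal-frame units [-0.   -0.   -0.01] rotvec deg [-0.07  0.   -0.08]
0.0020381851004092604
the job is handed in; nothing more can be done
None
```

I gripped the bottle from above on its two bare sides, lifted it off the pan and held it up to the reader, cap uppermost. The label faces the window square on, aimed at 110 mm, and no finger is on it. I handed the job in at 10.4 s with the bottle still held.

**Final pose:** the last reading put the tool within 0.5 mm and 0.1° of the pose I worked out. The arm was still, the grip opening was steady, and the wrist force stayed under 6 N in every reading.

**Checks that agreed:** the label shows in the top view, facing the reader, and the bottle shows no measurable tilt in the grip. Nothing else had moved in the pictures I looked at, and there was no sign of contact with the reader.

**Checks that disagreed:**
- **Side view of the bottle:** the bottle's bottom corner appeared about 3 pixels higher than predicted. The same offset was there before the grasp, so I put it down to the rounded edges and camera calibration, not slip.
- **Bottle yaw:** the depth fits of the label side and the opposite side gave about 0.12 and 0.03 rad off square. Both use only a few noisy points, so I relied on the flat jaws to square the bottle.
- **Reader pose:** the two cameras differed by about 4 mm sideways. Reader tilt estimates ran from 0.23 to 0.28 rad, and I used 0.265. Yaw estimates ran from -0.26 to -0.30 rad, and I used -0.283.

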